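Seat hot brass blanks in the V-notched stop bar

TASK

The round brass blanks on the bench have just been annealed and are still hot, so never touch them with the gripper: pull the two-toed pusher out of its tin can and use it to push every blank along the bench into a V notch of the steel stop bar, one blank to a notch (any free notch), until it stands flat, fully home and centred against both faces. When all of them are home, stand the pusher upright in its can again; leave everything else on the bench where it is.

Things in the scene. Friction and masses are not known exactly. Their poses are not given: they have to be found in the camera images.
- vbar: dark steel stop bar, fixed to the bench, 560 mm along its y, 30 mm high, with a saw-tooth front: six upright-faced 90-degree V notches 80 mm apart, open along its -x (towards the robot). Origin at bench level; notch apexes on its y axis; seven pointed teeth at y = -240, -160 .. 240 mm, tips at x = -40 mm; solid behind the apexes to x = +48 mm
- notch0 (a point): inner corner (apex) of V notch 0 at bench level, at y = -200 mm on the bar; axes as the bar's; the notch opens along -x, its faces stand at 45 degrees to x. A blank touching both faces has its axis on the x axis here, 33.9 mm (large) or 28.3 mm (small) in front of this point
- notch1 (a point): inner corner (apex) of V notch 1 at bench level, at y = -120 mm on the bar; axes as the bar's; the notch opens along -x, its faces stand at 45 degrees to x. A blank touching both faces has its axis on the x axis here, 33.9 mm (large) or 28.3 mm (small) in front of this point
- notch2 (a point): inner corner (apex) of V notch 2 at bench level, at y = -40 mm on the bar; axes as the bar's; the notch opens along -x, its faces stand at 45 degrees to x. A blank touching both faces has its axis on the x axis here, 33.9 mm (large) or 28.3 mm (small) in front of this point
- notch3 (a point): inner corner (apex) of V notch 3 at bench level, at y = 40 mm on the bar; axes as the bar's; the notch opens along -x, its faces stand at 45 degrees to x. A blank touching both faces has its axis on the x axis here, 33.9 mm (large) or 28.3 mm (small) in front of this point
- notch4 (a point): inner corner (apex) of V notch 4 at bench level, at y = 120 mm on the bar; axes as the bar's; the notch opens along -x, its faces stand at 45 degrees to x. A blank touching both faces has its axis on the x axis here, 33.9 mm (large) or 28.3 mm (small) in front of this point
- notch5 (a point): inner corner (apex) of V notch 5 at bench level, at y = 200 mm on the bar; axes as the bar's; the notch opens along -x, its faces stand at 45 degrees to x. A blank touching both faces has its axis on the x axis here, 33.9 mm (large) or 28.3 mm (small) in front of this point
- can: open tin can, fixed upright on the left or right of the bench, outside diameter 78 mm, inside 73 mm, 88 mm high, inner floor 4 mm up; origin under its centre
- pusher: pusher standing in the can, 165 mm tall, 0.22 kg: steel foot 22 mm high, thin shank, square wooden handle 20 x 20 mm from 85 to 165 mm up. Origin on the axis at the underside, z up; toes point along +x (at first within 0.6 rad of world +x). Foot: crossbar 40 mm wide (y), x = -12 to 0 mm; two toes 8 mm wide, 24 mm between them, to x = +12 mm, that cradle a blank
- blank0: hot solid brass disc-shaped blank standing on its flat end, large: 48 mm diameter, 30 mm high, about 0.45 kg; origin under its centre, z up. Cradled against both toe ends of the pusher its axis is 32.8 mm ahead of the pusher's axis. May be absent.
- blank1: hot solid brass disc-shaped blank standing on its flat end, large: 48 mm diameter, 30 mm high, about 0.45 kg; origin under its centre, z up. Cradled against both toe ends of the pusher its axis is 32.8 mm ahead of the pusher's axis. May be absent.
- blank2: hot solid brass disc-shaped blank standing on its flat end, large: 48 mm diameter, 30 mm high, about 0.45 kg; origin under its centre, z up. Cradled against both toe ends of the pusher its axis is 32.8 mm ahead of the pusher's axis. May be absent.
- blank3: hot solid brass disc-shaped blank standing on its flat end, small: 40 mm diameter, 36 mm high, about 0.38 kg; origin under its centre, z up. Cradled against both toe ends of the pusher its axis is 28 mm ahead of the pusher's axis. May be absent.
- blank4: hot solid brass disc-shaped blank standing on its flat end, small: 40 mm diameter, 36 mm high, about 0.38 kg; origin under its centre, z up. Cradled against both toe ends of the pusher its axis is 28 mm ahead of the pusher's axis. May be absent.
- blank5: hot solid brass disc-shaped blank standing on its flat end, small: 40 mm diameter, 36 mm high, about 0.38 kg; origin under its centre, z up. Cradled against both toe ends of the pusher its axis is 28 mm ahead of the pusher's axis. May be absent.
- jar: small amber glass flux jar with black lid, 36 mm across, 50 mm high, standing among the blanks; origin under its centre. Leave it alone.
- charcoal: black charcoal soldering block 94 x 64 x 28 mm in a thin wooden rim, lying on the side of the bench away from the can; origin under its centre. Leave it alone.
- hammer: hammer, 240 mm long, lying near the robot on its left. Leave it alone.
- brush: small brush lying left of the steel bar. Leave it alone.
- crucible: clay bowl 60 mm across, 40 mm high, near the robot. Leave it alone.
- pliers: pliers 155 mm long lying right of the steel bar. Leave it alone.
Not all that is in view belongs to the job. Of the things that look like the can, the smallest one is meant.

How it is judged:
By the outcome, as a careful person would: the job done as asked, in the order asked, and still so for the second after the job is handed in, with the robot touching nothing.
Of blank0, blank1, blank2, blank3, blank4, blank5 only 4 to 6 are there at a start; the rules pass over those that are not, and their reading is None.
At some moment in a run one of blank0, blank1, blank2, blank3, blank4, blank5 may be knocked a few centimetres aside while the robot is not near it.
It also fails if it takes over 210 s, if anything falls off the work surface, if the arm or the gripper's body presses on something with over 40 N, if the wrist force passes 120 N, or if a joint passes its speed limit or range.

ROBOT

A 6-joint arm with a two-finger parallel gripper is mounted at the origin on the work surface. World frame = base frame: x ahead of the robot, y to its left, z up, the work surface at z = 0. Lengths are in m, angles in rad, forces in N, time in s.
With the tool pointing down it reaches from about 0.3 to 0.875 m from the base axis. Payload 6.4 kg.
Tool frame: the origin (TCP) lies midway between the tips of the shut fingers; the grasp point (between the pads) lies 19 mm behind it (ctrl.tcp_to_grasp is the distance from the TCP to the grasp point, in m); z points along the fingers, y is the direction in which the jaws open and shut (so a half turn about z gives the same grasp; the last joint's range is limited). The gripper opens to 85 mm and grips with 20 to 120 N. Pads are 22 mm wide; open, the fingers measure 114 mm over their backs; the gripper's body (76 mm by 85 mm) begins 54 mm behind the grasp point. The pads swing forward as they close: fully open they stand 13 mm farther back than shut.
Start: joints at [1.097, 0.181, 1.607, -0, 1.354, -0.206], TCP at [0.152, 0.555, 0.231] pointing down, gripper open.
Joint ranges: [-2.99, 2.99], [-0.89, 2.07], [0.3, 2.58], [-1.14, 4.28], [0, 2.63], [-3.12, 3.12]. Speed limits (rad/s): [2.57, 2.57, 3.01, 3.14, 3.14, 3.14].

INTERFACE

Orientations are given as a unit quaternion [w, x, y, z].
In Python, from bench import monitor, imaging, order, spotter, ctrl gives the robot as it stands.
- The arm moves only by the shell command python3 -m pendant 'ROWS'. ROWS is JSON, a list that holds one entry, the list of rows, each a list of 5 numbers: the shift along the world's x, y, z in mm, then the turn about the world's z in degrees, then the finger opening in mm, from 0 to 85.4. A call has 1 to 8 rows; each row shifts and turns the commanded pose from where the row before left it; what a row does not reach is not made up. A row lasts 1/8 s, in which the tool goes at most 62.5 mm and 10.7 degrees, less where a joint would pass 70% of its speed; a pose out of reach is approached as far as the arm can. A call with a gripper value outside its range is refused whole. The fingers move at their own pace and stop on an object; the grip force is fixed at half the most. Time passes only in rows, so rows that do not move let the fingers close. It gives the time, the measured TCP pose, the force and the opening at its end, in the units of the state.
- monitor.get_obs(): the state, without advancing time (a new reading comes with each control period).
- imaging.camera(name): name is "scene" or "top"; returns a dict with "img" (480x640x3 uint8, red, green, blue), "vfov" (degrees; the focal length in pixels is half the picture's height over the tangent of half this angle, whatever the lens; pixels are square), "cx", "cy" (the principal point, pixels), "origin" and "orientation" of the camera in the world. Camera axes: x right, y down, z forward; pixel columns grow to the right and rows downward; lengths in m; the calibration is good to about 2 mm. A picture is of the moment at which its call begins. There is no depth.
- order.hand_in(): hands the job in, once; it reports no verdict.
Trained networks look in the newest picture that a camera, given by its name, has taken for a name from the list of things; names that differ only in an ending like _2 or _b are one class to them, and where a whole thing is asked for, a point or a joint stands for the part that bears it (a point fixed in the world has none). Each returns a list of dicts, best first, with "confidence" (0 to 1); they miss things now and then, are a little off and sometimes report something else, mostly with a low value. They report only what shows in the picture. A call takes as long as a camera call. They do not tell look-alikes from the thing itself.
- spotter.recognise(camera, thing): "at" ([x, y, z] in m, in the coordinates of the camera as it stood for that picture, good to about 4 mm: the middle of the surface that is visible of it).
- spotter.tip_of(camera, thing): "at" ([x, y, z] in m, in the coordinates of the camera as it stood for that picture, good to about 4 mm: a listed point, or the origin of a listed thing).
The state is a dict: "time_s": time; "q": joint angles; "dq": joint speeds; "joint_efforts": joint torques, N m; "eef_pos": TCP position; "eef_rot": TCP orientation; "wrist_force": force on the tool from outside, world axes, zero at the start; "torque": the same for the moment, N m; "opening": opening from 0.0 (shut) to 1.0 (fully open).
Only numpy, scipy, OpenCV 4.12 (cv2) and the standard library are available. Lean on these libraries where they do the work, as an engineer would, in place of code of your own. Each camera call takes 0.05 s, during which the arm holds its last target. There are 200 camera calls.

## Working session

There is one attempt and no reset: what is moved stays moved. The work goes in short steps, Python scripts to look and compute and a shell command to move; the robot and the scene stay as the last step left them, time stands still between calls to the robot, and variables do not carry over. Pictures are saved under pics/ and viewed, about 12 in all and at most 16, crops included, and the job is handed in when it is done.

```bash
ls; mkdir -p pics
cat > h.py <<'E'
import numpy as np, cv2
from scipy.spatial.transform import Rotation as R
from bench import monitor, imaging, order, spotter, ctrl
def cam(n):
    c=imaging.camera(n); q=c["orientation"]; c["R"]=R.from_quat([q[1],q[2],q[3],q[0]]).as_matrix(); c["f"]=240/np.tan(np.radians(c["vfov"])/2); c["o"]=np.array(c["origin"]); return c
def save(c,name,crop=None,s=1):
    im=c["img"][...,::-1]
    if crop: x0,y0,x1,y1=crop; im=im[y0:y1,x0:x1]
    if s!=1: im=cv2.resize(im,None,fx=s,fy=s,interpolation=cv2.INTER_CUBIC)
    cv2.imwrite("pics/"+name,im)
def w(c,p): return c["R"]@np.array(p)+c["o"]
def pix(c,p):
    v=c["R"].T@(np.array(p)-c["o"]); return c["f"]*v[:2]/v[2]+[c["cx"],c["cy"]]
def ray(c,u,v,z):
    d=c["R"]@np.array([(u-c["cx"])/c["f"],(v-c["cy"])/c["f"],1]); return c["o"]+d*(z-c["o"][2])/d[2]
E
python3 - <<'E'
from h import *
for n in("top","scene"):
    c=cam(n); save(c,n+"0.png"); print(n,c["o"].round(3),c["R"].round(3).tolist(),c["f"],c["cx"],c["cy"])
    for t in ["vbar","can","pusher","blank0","blank3","jar","charcoal","notch0","notch5"]:
        for d in spotter.tip_of(n,t): 
            p=w(c,d["at"]); print(t,p.round(4),round(d["confidence"],2),pix(c,p).round())
print(monitor.get_obs())
E
```

```text
pics
top [ 0.157 -0.03   1.563] [[0.076, -0.977, 0.199], [-0.997, -0.074, 0.015], [-0.0, -0.2, -0.98]] 614.6643683346434 327.22671520639966 242.18936539455848
vbar [ 6.42e-01  3.38e-02 -4.00e-04] 0.72 [317. 179.]
vbar [ 4.548e-01 -1.561e-01  3.000e-04] 0.36 [385. 254.]
vbar [ 0.6474 -0.1626  0.0025] 0.23 [391. 183.]
can [ 0.2642 -0.4224  0.004 ] 0.92 [486. 336.]
can [ 0.378  -0.4945 -0.0011] 0.69 [515. 294.]
can [ 4.769e-01 -3.724e-01 -1.000e-04] 0.61 [469. 252.]
can [0.4737 0.1577 0.0026] 0.34 [264. 238.]
pusher [ 0.4798 -0.3651  0.0095] 0.65 [467. 250.]
blank0 [ 4.381e-01 -4.000e-04 -2.200e-03] 0.84 [324. 256.]
blank0 [0.4757 0.1561 0.0027] 0.8 [265. 237.]
blank0 [0.4622 0.24   0.001 ] 0.73 [233. 240.]
blank0 [ 0.4558 -0.1599 -0.0012] 0.59 [386. 254.]
blank0 [ 0.4629 -0.2407  0.0006] 0.56 [418. 253.]
blank0 [0.463  0.0835 0.0013] 0.55 [293. 244.]
blank3 [ 4.381e-01 -4.000e-04 -2.200e-03] 0.84 [324. 256.]
blank3 [0.4757 0.1561 0.0027] 0.8 [265. 237.]
blank3 [0.4622 0.24   0.001 ] 0.73 [233. 240.]
blank3 [ 0.4558 -0.1599 -0.0012] 0.59 [386. 254.]
blank3 [ 0.4629 -0.2407  0.0006] 0.56
[... 2815 characters left out ...]
 -0.0871 -0.0028] 0.57 [326. 310.]
{'time_s': 1.0, 'q': array([ 1.09670579e+00,  1.80789182e-01,  1.60698789e+00, -9.09087033e-06,
        1.35380846e+00, -2.06311287e-01]), 'dq': array([ 0.00073374, -0.0023117 ,  0.00071295,  0.00131355, -0.00031604,
       -0.00019849]), 'joint_efforts': array([ 1.44017544e-03, -4.44832027e+01, -3.51698506e+01, -2.27810592e-04,
        3.35047534e-04,  4.47049800e-06]), 'eef_pos': array([0.15213998, 0.55452578, 0.23130041]), 'eef_rot': array([5.37296040e-06, 1.33488988e-01, 9.91050296e-01, 1.87658875e-06]), 'wrist_force': array([-0.59058593,  0.47941865,  0.53616122]), 'torque': array([-0.0362897 , -0.00103282, -0.05846775]), 'opening': 0.9990869871238686}
```

View images.

View pics/top0.png

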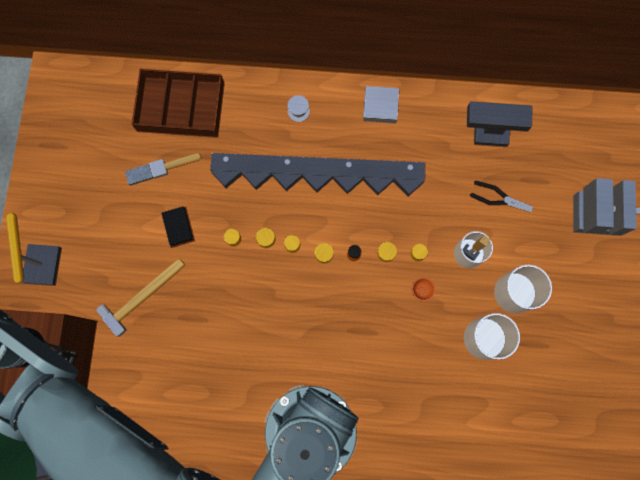

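View pics/scene0.png

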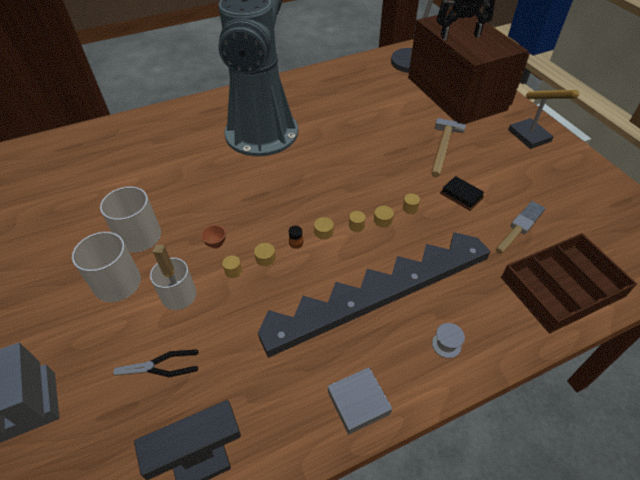

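Run:
```python
from h import *
t=cv2.imread("pics/top0.png"); s=cv2.imread("pics/scene0.png")
a=cv2.resize(t[215:365,435:565],None,fx=3,fy=4*.75,interpolation=cv2.INTER_CUBIC)
b=cv2.resize(s[180:330,70:200],None,fx=3,fy=3,interpolation=cv2.INTER_CUBIC)
cv2.imwrite("pics/can.png",np.hstack([a,b]))
c=np.vstack([cv2.resize(t[215:275,215:435],None,fx=3.6,fy=3.6,interpolation=cv2.INTER_CUBIC),cv2.resize(s[185:285,205:425],None,fx=3.6,fy=3.6,interpolation=cv2.INTER_CUBIC)])
cv2.imwrite("pics/bl.png",c); print(c.shape)
```

```text
(576, 792, 3)
```

View pics/can.png

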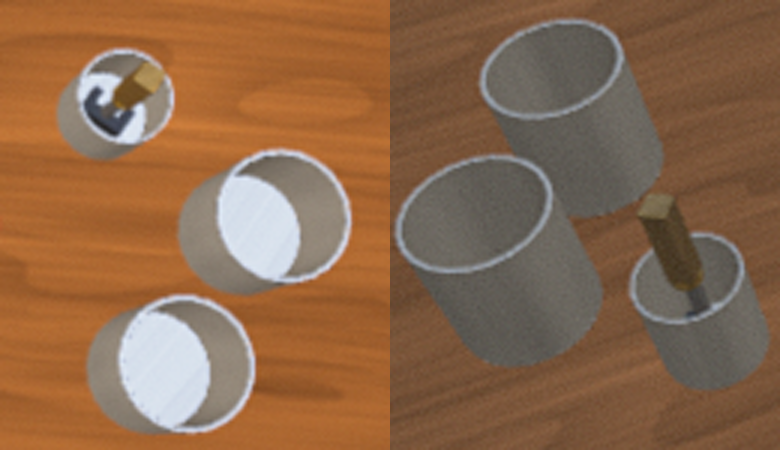

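View pics/bl.png

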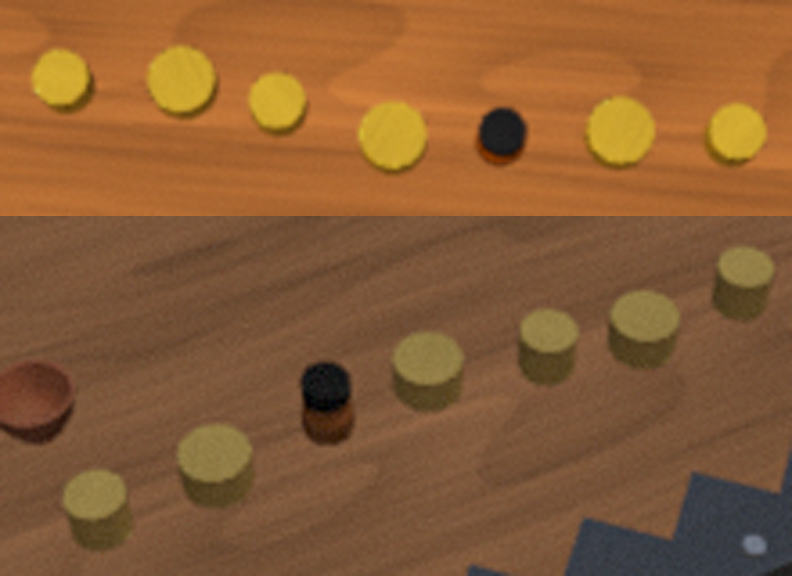

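Run:
```python
from h import *
c=cam("top"); save(c,"hand.png",(464,228,500,264),16)
for u,v in [(143,62),(165,75),(152,92),(132,78),(147,76)]: print(ray(c,435+u/3,215+v/3,.169).round(4))
for u,v in [(92,95),(125,130)]: print("foot",ray(c,435+u/3,215+v/3,.026).round(4))
s=cam("scene"); print(ray(s,159,249.3,.169)); 
# can rim: fit circle at z=.088 (bright rim)
for cc,cen in((c,(.474,-.371)),):
  im=cc["img"].astype(float); best=[]
  for dx in np.arange(-.012,.0121,.001):
    for dy in np.arange(-.012,.0121,.001):
      a=np.linspace(0,2*np.pi,120)
      P=np.array([pix(cc,[cen[0]+dx+.0378*np.cos(t),cen[1]+dy+.0378*np.sin(t),.088]) for t in a]).astype(np.float32)
      g=cv2.remap(im.mean(2).astype(np.float32),P[:,:1],P[:,1:],cv2.INTER_LINEAR); best.append((g.mean(),cen[0]+dx,cen[1]+dy))
  print(sorted(best)[-3:])
# blanks: brass mask, centroid of top face in top view
hsv=cv2.cvtColor(c["img"],cv2.COLOR_RGB2HSV)
m=cv2.inRange(hsv,(22,150,130),(32,255,255)); n,l,st,ce=cv2.connectedComponentsWithStats(m)
for i in range(1,n):
  if st[i,4]>80:
    z=.030 if st[i,4]>260 else .036; print(st[i],ray(c,*ce[i],z).round(4))
```

```text
[ 0.483  -0.3665  0.169 ]
[ 0.4741 -0.3836  0.169 ]
[ 0.4599 -0.374   0.169 ]
[ 0.4698 -0.3583  0.169 ]
[ 0.4722 -0.3698  0.169 ]
foot [ 0.4845 -0.3585  0.026 ]
foot [ 0.4565 -0.3873  0.026 ]
[ 0.47847761 -0.36969065  0.169     ]
[(np.float32(181.38936), np.float64(0.473), np.float64(-0.371)), (np.float32(182.07295), np.float64(0.474), np.float64(-0.372)), (np.float32(182.53152), np.float64(0.473), np.float64(-0.372))]
[  7 214  13  68 383] [0.3952 0.7892 0.03  ]
[225 229  14  15 167] [0.4643 0.2378 0.036 ]
[257 228  17  18 240] [0.4696 0.1529 0.036 ]
[285 236  14  14 166] [0.4597 0.0842 0.036 ]
[379 243  17  17 239] [ 0.4564 -0.1582  0.036 ]
[315 244  18  18 245] [0.441  0.0011 0.036 ]
[412 244  15  15 170] [ 0.4616 -0.24    0.036 ]
```

View pics/hand.png

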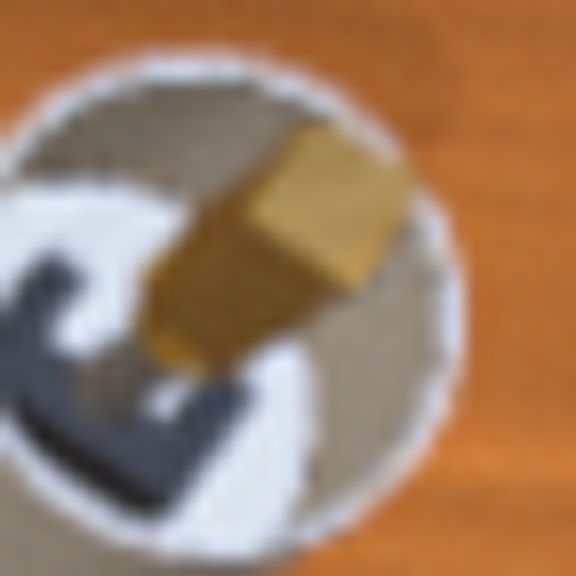

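```bash
python3 -m pendant '[[[35,-50,0,-6.5,85],[35,-50,0,-6.5,85],[35,-50,0,-6.5,85],[35,-50,0,-6.5,85],[30,-50,0,-6.5,85],[20,-58,0,-6.5,85],[20,-58,0,-6.5,85],[20,-58,0,-6.5,85]]]'; python3 -m pendant '[[[20,-58,0,-6.5,85],[20,-58,0,-6.5,85],[20,-58,0,-6.5,85],[20,-58,0,-6.5,85],[10,-58,0,-6.5,85],[0,-58,0,-6.5,85],[0,-58,0,-6.5,85],[0,-58,0,-6.5,85]]]'
```

```text
time_s: 2.1
eef_pos: [0.3826, 0.1287, 0.2317]
eef_rot: [0.001, 0.556, 0.831, 0.0]
wrist_force: [0.9, -0.7, -0.4]
opening: 0.992
time_s: 3.1
eef_pos: [0.4719, -0.3355, 0.2314]
eef_rot: [0.0, 0.864, 0.503, 0.0]
wrist_force: [0.8, 1.0, 0.6]
opening: 1.0
```

```bash
python3 -m pendant '[[[3,-34,-30,0,85],[0,0,-40,0,85],[0,0,-40,0,85],[0,0,-18,0,85],[0,0,0,0,85]]]'
python3 - <<'E'
from h import *
c=cam("scene"); save(c,"g1.png",(100,180,240,320),4)
E
```

```text
time_s: 3.72
eef_pos: [0.4747, -0.3669, 0.1023]
eef_rot: [-0.001, 0.863, 0.505, -0.0]
wrist_force: [0.2, 0.1, -0.6]
opening: 0.996
```

View pics/g1.png

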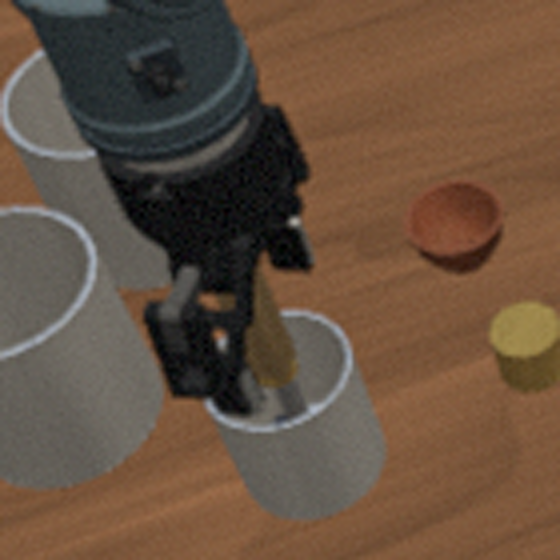

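```bash
python3 -m pendant '[[[0,-3,0,0,85],[0,0,0,0,15],[0,0,0,0,15],[0,0,0,0,15],[0,0,0,0,15],[0,0,0,0,15],[0,0,0,0,15],[0,0,0,0,15]]]';python3 -m pendant '[[[0,0,20,0,15],[0,0,40,0,15],[0,0,50,0,15],[-30,0,30,0,15],[-55,20,0,0,15],[-30,50,0,0,15],[0,60,0,0,15],[0,60,0,0,15]]]'
python3 - <<'E'
from h import *
for n in("scene","top"):
    c=cam(n); p=monitor.get_obs()["eef_pos"]; u,v=pix(c,p-[0,0,.03]).astype(int); save(c,"l"+n+".png",(u-60,v-60,u+60,v+60),5)
    print(p,u,v)
a=cv2.imread("pics/lscene.png");b=cv2.imread("pics/ltop.png");cv2.imwrite("pics/l.png",cv2.resize(np.hstack([a,b]),(800,400)))
E
```

```text
time_s: 4.78
eef_pos: [0.4752, -0.3705, 0.1035]
eef_rot: [0.0, 0.863, 0.505, 0.0]
wrist_force: [-0.4, 0.8, 3.5]
opening: 0.228
time_s: 5.78
eef_pos: [0.3596, -0.1791, 0.2441]
eef_rot: [0.001, 0.864, 0.504, 0.0]
wrist_force: [1.2, 0.2, -1.7]
opening: 0.227
[ 0.35903385 -0.17235858  0.24335258] 233 166
[ 0.3595785  -0.17564929  0.2436881 ] 399 279
```

View pics/l.png

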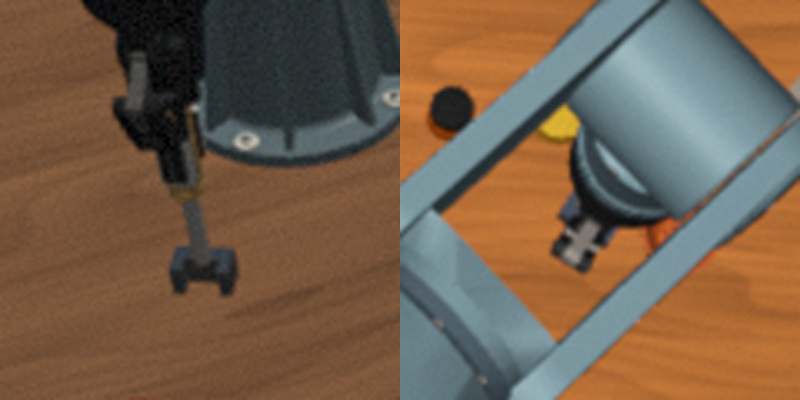

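Run:
```python
from h import *
c=cam("scene"); o=monitor.get_obs(); p=o["eef_pos"]; q=o["eef_rot"]
print(p,q)
u0,v0=173,106
M=R.from_quat([q[1],q[2],q[3],q[0]]).as_matrix(); print(M.round(3))
yaw=np.arctan2(M[1,1],M[0,1]); print(np.degrees(yaw))
o=p-M[:,2]*-1*0 ; 
p=np.array([.35903385,-.17235858,.24335258])
def model(s,dy,dyaw):
  a=yaw+dyaw; C=np.array([[np.cos(a),-np.sin(a)],[np.sin(a),np.cos(a)]])
  off=p[:2]+C@np.array([s,dy])
  return [ (pix(c,[*(off+C@np.array(k[:2])),p[2]-.0995+k[2]])-[u0,v0])*10/3 for k in [(.012,-.020,0),(.012,.02,0),(.012,-.02,.022),(.012,.02,.022),(0,0,.085)]]
print(np.round(model(0,0,0)));print(np.round(model(0,.003,0)));print(np.round(model(0.003,.0,0)))
# spotter check
for d in spotter.tip_of("scene","pusher"): print(w(c,d["at"]).round(4),d["confidence"])
```

```text
[ 0.36010605 -0.17820312  0.24411852] [7.30632288e-04 8.62206049e-01 5.06557071e-01 3.58131249e-04]
[[ 0.487  0.874  0.001]
 [ 0.874 -0.487 -0.001]
 [-0.     0.002 -1.   ]]
-29.130434286643744
[[183. 290.]
 [242. 293.]
 [178. 267.]
 [237. 269.]
 [196. 183.]]
[[187. 291.]
 [246. 293.]
 [182. 267.]
 [242. 270.]
 [201. 183.]]
[[182. 294.]
 [241. 296.]
 [177. 270.]
 [236. 273.]
 [195. 186.]]
[ 0.3592 -0.1762  0.1433] 0.8
[ 6.434e-01 -4.000e-03 -4.000e-04] 0.25
```

Run:
```python
from h import *
im=cv2.imread("pics/lscene.png"); cv2.imwrite("pics/l2.png",im[320:480,220:400].repeat(4,0).repeat(4,1)[:600])
```

```text
(no output)
```

View pics/l2.png

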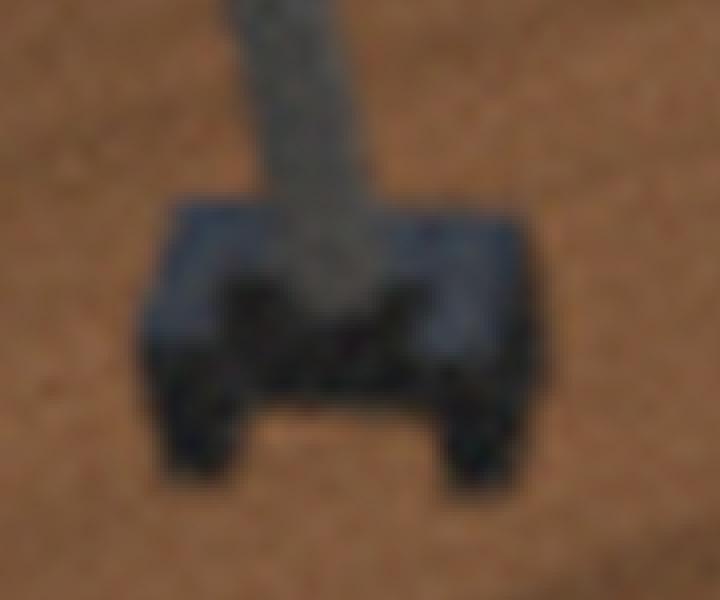

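```bash
cat >> h.py <<'E'
def tcp():
    o=monitor.get_obs(); q=o["eef_rot"]; M=R.from_quat([q[1],q[2],q[3],q[0]]).as_matrix()
    return o["eef_pos"], np.degrees(np.arctan2(M[1,1],M[0,1])), o
def to(x,y,yaw,z=None):
    p,a,o=tcp(); print("t",round(o["time_s"],2),"tcp",p.round(4),"yaw",round(a,1),"| need mm",np.round([(x-p[0])*1e3,(y-p[1])*1e3,((z or p[2])-p[2])*1e3],1),"deg",round(yaw-a,1))
def blanks():
    out={}
    c=cam("top"); m=cv2.inRange(cv2.cvtColor(c["img"],cv2.COLOR_RGB2HSV),(22,150,110),(33,255,255)); n,l,st,ce=cv2.connectedComponentsWithStats(m)
    print("top",[(*ray(c,*ce[i],.032)[:2].round(4).tolist(),int(st[i,4])) for i in range(1,n) if st[i,4]>60 and ce[i][0]>100])
    s=cam("scene"); print("scene",sorted([(*w(s,d["at"])[:2].round(4).tolist(),round(d["confidence"],2)) for d in spotter.tip_of("scene","blank0")],key=lambda t:t[1]))
E
python3 -m pendant '[[[10,-1,0,10,15],[10,-1,0,10,15],[10,-1,-20,10,15],[10,-1,-30,10,15],[10,0,-30,10,15],[6,0,-20,10,15],[0,0,-10,0,15],[0,0,0,0,15]]]'; python3 -c "
from h import *
blanks(); to(.416,-.1816,30.9,.1015)"
```

```text
time_s: 6.98
eef_pos: [0.4157, -0.1849, 0.1329]
eef_rot: [-0.001, 0.497, 0.868, 0.0]
wrist_force: [0.5, 0.0, -2.0]
opening: 0.228
top [(0.4653, 0.2386, 170), (0.4704, 0.1533, 241), (0.4603, 0.0845, 168), (0.4568, -0.1549, 202), (0.4416, 0.0009, 250)]
scene [(0.473, -0.3699, 0.44), (0.4627, -0.2384, 0.7), (0.4573, -0.1574, 0.65), (0.4398, 0.0008, 0.59), (0.4639, 0.0877, 0.78), (0.4704, 0.1512, 0.93), (0.4661, 0.2359, 0.8)]
t 7.12 tcp [ 0.4166 -0.1852  0.1343] yaw 30.5 | need mm [ -0.6   3.6 -32.8] deg 0.4
```

```bash
python3 -m pendant '[[[0,4,-16,0,15],[0,0,-12,0,15],[0,0,-5,0,15],[0,0,0,0,15],[8.6,5.2,0,0,15],[8.6,5.2,0,0,15],[8.6,5.2,0,0,15],[8.6,5.2,0,0,15]]]';python3 -m pendant '[[[8.6,5.2,0,0,15],[8.6,5.2,0,0,15],[8.6,5.2,0,0,15],[8.6,5.2,0,0,15],[8.6,5.2,0,0,15],[8.6,5.2,0,0,15],[8.6,5.2,0,0,15],[8.6,5.2,0,0,15]]]';  python3 -c "
from h import *
blanks(); to(.5453,-.1043,30.9,.1015)"
```

```text
time_s: 8.12
eef_pos: [0.4508, -0.1593, 0.1002]
eef_rot: [-0.0, 0.495, 0.869, -0.0]
wrist_force: [-3.5, -1.6, -0.8]
opening: 0.226
time_s: 9.12
eef_pos: [0.5199, -0.1177, 0.1002]
eef_rot: [-0.0, 0.495, 0.869, 0.0]
wrist_force: [-2.9, -2.9, -1.1]
opening: 0.23
top [(0.4652, 0.2387, 169), (0.4704, 0.1532, 242), (0.462, 0.0862, 142), (0.4623, -0.2403, 170)]
scene [(0.4614, -0.2396, 0.72), (0.5463, -0.1009, 0.72), (0.4392, 0.004, 0.55), (0.4652, 0.0857, 0.6), (0.4718, 0.1514, 0.91), (0.4661, 0.2345, 0.58)]
t 9.28 tcp [ 0.5204 -0.1176  0.1004] yaw 30.7 | need mm [24.9 13.3  1.1] deg 0.2
```

```bash
python3 -m pendant '[[[8.3,4.5,1,0,15],[8.3,4.5,0,0,15],[8.3,4.5,0,0,15],[0,0,0,0,15],[-9,-5,0,0,15],[-9,-5,0,0,15],[0,0,0,-10,15],[0,0,0,-10,15]]]';python3 -m pendant '[[[0,0,0,-9,15],[3,11,0,0,15],[3,10,0,0,15],[0,0,0,0,15],[0,0,0,0,15]]]';  python3 -c "
from h import *
blanks(); to(.5334,-.0888,1.7,.1015)"
```

```text
time_s: 10.28
eef_pos: [0.5255, -0.1152, 0.1015]
eef_rot: [0.0, 0.641, 0.768, 0.0]
wrist_force: [0.1, -0.8, -2.3]
opening: 0.225
time_s: 10.9
eef_pos: [0.5323, -0.0934, 0.1013]
eef_rot: [0.0, 0.696, 0.718, -0.0]
wrist_force: [-0.0, 0.9, -2.9]
opening: 0.227
top [(0.4652, 0.2385, 166), (0.4702, 0.1532, 242), (0.4681, 0.0889, 66), (0.4624, -0.2404, 171)]
scene [(0.4614, -0.2398, 0.57), (0.5728, -0.0856, 0.85), (0.4388, 0.0001, 0.71), (0.4626, 0.0866, 0.7), (0.4685, 0.1551, 0.54), (0.4675, 0.2359, 0.57)]
t 11.05 tcp [ 0.5322 -0.0937  0.1013] yaw 1.7 | need mm [1.2 4.9 0.2] deg 0.0
```

```bash
python3 -m pendant '[[[0,5,0,0,15],[0,0,0,0,15],[7,0.2,0,0,15],[7,0.2,0,0,15],[7,0.2,0,0,15],[7,0.2,0,0,15],[7,0.2,0,0,15],[5,0.2,0,0,15]]]';python3 -m pendant '[[[3,0,0,0,15],[0,0,0,0,15]]]';python3 -m pendant '[[[2,0,0,0,15],[0,0,0,0,15]]]';python3 -m pendant '[[[2,0,0,0,15],[0,0,0,0,15]]]';  python3 -c "
from h import *
blanks(); to(.5806,-.0873,1.7,.1015)"
```

```text
time_s: 12.05
eef_pos: [0.5718, -0.0874, 0.101]
eef_rot: [-0.001, 0.697, 0.717, -0.001]
wrist_force: [-5.0, 0.4, 1.2]
opening: 0.226
time_s: 12.3
eef_pos: [0.5754, -0.0873, 0.101]
eef_rot: [-0.0, 0.697, 0.717, 0.0]
wrist_force: [-2.6, 0.8, -1.4]
opening: 0.229
time_s: 12.55
eef_pos: [0.5774, -0.0873, 0.1011]
eef_rot: [0.0, 0.697, 0.717, 0.0]
wrist_force: [-1.8, -0.2, -4.1]
opening: 0.226
time_s: 12.8
eef_pos: [0.5795, -0.0873, 0.1012]
eef_rot: [0.0, 0.697, 0.717, 0.0]
wrist_force: [-0.8, 0.3, -3.0]
opening: 0.225
top [(0.465, 0.2386, 168), (0.4704, 0.1531, 243), (0.4625, -0.2405, 171)]
scene [(0.4606, -0.2411, 0.83), (0.6107, -0.0857, 0.93), (0.4406, 0.0016, 0.7), (0.4609, 0.0872, 0.83), (0.4683, 0.1532, 0.91), (0.4693, 0.2355, 0.7)]
t 12.95 tcp [ 0.5795 -0.0874  0.1013] yaw 1.7 | need mm [1.1 0.1 0.2] deg 0.0
```

Not yet against the faces; creep on until the force rises.

```bash
for i in 1; do python3 -m pendant '[[[1,0,0,0,15],[0,0,0,0,15]]]';python3 -m pendant '[[[1,0,0,0,15],[0,0,0,0,15]]]'; done | grep -E "pos|force"
```

```text
eef_pos: [0.5801, -0.0874, 0.1013]
wrist_force: [-2.2, -0.1, -2.2]
eef_pos: [0.5813, -0.0874, 0.1013]
wrist_force: [-3.4, -0.6, -2.1]
```

```bash
for i in 1; do python3 -m pendant '[[[1,0,0,0,15],[0,0,0,0,15]]]';python3 -m pendant '[[[1,0,0,0,15],[0,0,0,0,15]]]'; done | grep -E "pos|force"
```

```text
eef_pos: [0.5823, -0.0874, 0.1013]
wrist_force: [-1.7, 0.9, -2.0]
eef_pos: [0.5827, -0.0874, 0.1012]
wrist_force: [-5.4, -0.7, -0.1]
```

```bash
for i in 1; do python3 -m pendant '[[[1,0,0,0,15],[0,0,0,0,15]]]';python3 -m pendant '[[[1,0,0,0,15],[0,0,0,0,15]]]'; done | grep -E "pos|force"
```

```text
eef_pos: [0.583, -0.0873, 0.1012]
wrist_force: [-7.5, -1.0, 1.9]
eef_pos: [0.5833, -0.0873, 0.1011]
wrist_force: [-9.5, -0.1, 3.0]
```

```bash
python3 -m pendant '[[[-6,0,0,0,15],[-10,0,0,0,15],[-10,0,20,0,15],[-20,-20,30,5,15],[-30,-30,20,5,15],[-30,-30,0,5,15],[-30,-30,0,5,15],[-20,-30,0,5,15]]]'
python3 - <<'E'
from h import *
for n in("scene","top"):
    c=cam(n); print([(w(c,d["at"]).round(4),round(d["confidence"],2)) for d in spotter.tip_of(n,"crucible")])
blanks(); to(.431,-.2587,31.2,.1015)
save(cam("scene"),"e1.png",(240,180,400,340),3)
E
```

```text
time_s: 15.45
eef_pos: [0.4283, -0.2283, 0.1718]
eef_rot: [0.001, 0.524, 0.852, -0.0]
wrist_force: [0.7, 0.1, -2.1]
opening: 0.229
[(array([ 3.660e-01, -2.522e-01,  2.000e-04]), 0.75), (array([0.4405, 0.0045, 0.0023]), 0.5)]
[(array([ 0.365 , -0.2516, -0.0024]), 0.45)]
top [(0.6137, -0.0874, 236), (0.4651, 0.2386, 169), (0.4704, 0.1532, 243), (0.4604, 0.0845, 165), (0.4417, 0.0011, 246)]
scene [(0.4623, -0.2382, 0.91), (0.6118, -0.0815, 0.76), (0.4385, 0.0027, 0.78), (0.4643, 0.0856, 0.74), (0.4669, 0.1526, 0.68), (0.4683, 0.2385, 0.66)]
t 15.8 tcp [ 0.4297 -0.2267  0.1714] yaw 26.7 | need mm [  1.3 -32.  -69.9] deg 4.5
```

View pics/e1.png

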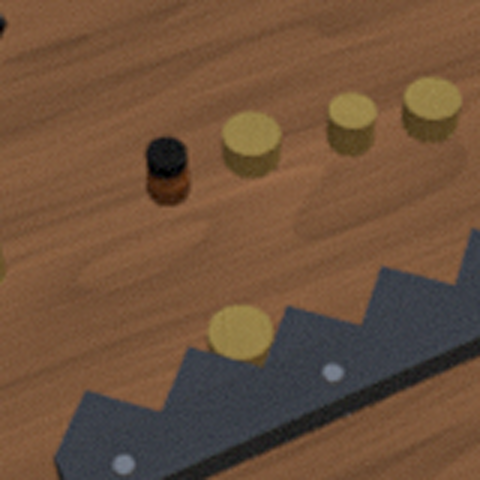

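```bash
python3 -m pendant '[[[0,-16,0,4.5,15],[0,-14,0,0,15],[0,0,-20,0,15],[0,0,-20,0,15],[0,0,-18,0,15],[0,0,-8,0,15],[0,0,0,0,15]]]';  python3 -c "
from h import *
blanks(); to(.431,-.2587,31.2,.1015)"
```

```text
time_s: 16.73
eef_pos: [0.4292, -0.2572, 0.1049]
eef_rot: [-0.001, 0.491, 0.871, 0.0]
wrist_force: [0.6, 0.4, -1.5]
opening: 0.224
top [(0.6135, -0.0872, 241), (0.4651, 0.2386, 168), (0.4703, 0.1533, 243), (0.4603, 0.0845, 168), (0.4417, 0.0009, 248)]
scene [(0.4614, -0.2382, 0.75), (0.6096, -0.0874, 0.52), (0.4383, 0.0001, 0.76), (0.4584, 0.0845, 0.54), (0.4716, 0.1531, 0.54), (0.4683, 0.2376, 0.55), (0.6437, 0.4467, 0.36)]
t 16.88 tcp [ 0.4298 -0.2578  0.1061] yaw 31.1 | need mm [ 1.2 -0.9 -4.6] deg 0.1
```

```bash
python3 -m pendant '[[[0,0,-4.5,0,15],[8.1,4.8,0,0,15],[8.1,4.8,0,0,15],[8.1,4.8,0,0,15],[8.1,4.8,0,0,15],[8.1,4.8,0,0,15],[8.1,4.8,0,0,15],[8.1,4.8,0,0,15]]]';python3 -m pendant '[[[8.1,4.8,0,0,15],[8.1,4.8,0,0,15],[8.1,4.8,0,0,15],[8.1,4.8,0,0,15],[8.1,4.8,0,0,15],[8.1,4.8,0,0,15],[8.1,4.8,0,0,15],[8.1,4.8,0,0,15]]]'; python3 -c "
from h import *
blanks(); to(.5588,-.1817,31.2,.1015)"
```

```text
time_s: 17.88
eef_pos: [0.4865, -0.2234, 0.1008]
eef_rot: [-0.0, 0.491, 0.871, -0.0]
wrist_force: [-2.1, -1.0, -1.8]
opening: 0.226
time_s: 18.88
eef_pos: [0.5512, -0.185, 0.1007]
eef_rot: [-0.0, 0.491, 0.871, -0.0]
wrist_force: [-1.6, -1.1, -2.0]
opening: 0.227
top [(0.6197, -0.0773, 88), (0.4652, 0.2387, 169), (0.4704, 0.1533, 242), (0.4604, 0.0845, 167)]
scene [(0.5514, -0.1862, 0.56), (0.5761, -0.1664, 0.65), (0.612, -0.0908, 0.68), (0.44, 0.0067, 0.8), (0.4608, 0.0869, 0.73), (0.4723, 0.1491, 0.73), (0.6436, 0.2333, 0.36), (0.4669, 0.2395, 0.5)]
t 19.02 tcp [ 0.5516 -0.1848  0.1008] yaw 31.2 | need mm [7.2 3.1 0.7] deg 0.0
```

```bash
python3 -m pendant '[[[7,3,1,0,15],[0,0,0,0,15],[-9,-5,0,0,15],[-9,-5,0,0,15],[0,0,0,-10,15],[0,0,0,-10,15],[0,0,0,-9.5,15],[5,13,0,0,15]]]'; python3 -m pendant '[[[0,10,0,0,15],[0,0,0,0,15],[0,0,0,0,15]]]'; python3 -c "
from h import *
blanks(); to(.5440,-.1682,1.7,.1015)"
```

```text
time_s: 20.02
eef_pos: [0.5443, -0.1801, 0.102]
eef_rot: [0.0, 0.697, 0.717, -0.0]
wrist_force: [-0.5, -0.5, -1.9]
opening: 0.227
time_s: 20.4
eef_pos: [0.5448, -0.1692, 0.1018]
eef_rot: [0.0, 0.696, 0.718, -0.0]
wrist_force: [-0.3, 0.1, -1.9]
opening: 0.225
top [(0.465, 0.2384, 169), (0.4704, 0.1534, 241), (0.4604, 0.0845, 167)]
scene [(0.5824, -0.1675, 0.65), (0.614, -0.0889, 0.88), (0.4398, 0.0031, 0.72), (0.4636, 0.086, 0.64), (0.474, 0.1561, 0.89), (0.4666, 0.2367, 0.86), (0.4889, 0.3858, 0.71)]
t 20.55 tcp [ 0.5448 -0.1696  0.1018] yaw 1.7 | need mm [-0.8  1.4 -0.3] deg 0.0
```

```bash
python3 -m pendant '[[[0,1.2,0,0,15],[7,0.2,0,0,15],[7,0.2,0,0,15],[7,0.2,0,0,15],[7,0.2,0,0,15],[7,0.2,0,0,15],[7,0.2,0,0,15],[4,0.1,0,0,15]]]'; for i in 1; do python3 -m pendant '[[[2,0,0,0,15],[0,0,0,0,15]]]';python3 -m pendant '[[[1.5,0,0,0,15],[0,0,0,0,15]]]';python3 -m pendant '[[[1,0,0,0,15],[0,0,0,0,15]]]'; python3 -m pendant '[[[1,0,0,0,15],[0,0,0,0,15]]]'; done | grep -E "pos|force"
```

```text
time_s: 21.55
eef_pos: [0.5913, -0.1668, 0.1016]
eef_rot: [0.0, 0.697, 0.717, 0.0]
wrist_force: [-3.1, -0.4, -0.7]
opening: 0.223
eef_pos: [0.5929, -0.1668, 0.1017]
wrist_force: [-1.5, 0.7, -2.2]
eef_pos: [0.5943, -0.1668, 0.1017]
wrist_force: [-1.3, -0.1, -2.5]
eef_pos: [0.5952, -0.1668, 0.1017]
wrist_force: [-2.7, -0.5, -2.5]
eef_pos: [0.5957, -0.1669, 0.1017]
wrist_force: [-5.3, -0.8, 0.1]
```

```bash
for i in 1; do python3 -m pendant '[[[1,0,0,0,15],[0,0,0,0,15]]]';python3 -m pendant '[[[1,0,0,0,15],[0,0,0,0,15]]]'; python3 -m pendant '[[[1,0,0,0,15],[0,0,0,0,15]]]'; done | grep -E "pos|force"
```

```text
eef_pos: [0.5959, -0.1668, 0.1016]
wrist_force: [-6.1, 0.3, 0.9]
eef_pos: [0.5963, -0.1668, 0.1015]
wrist_force: [-9.0, -0.5, 2.6]
eef_pos: [0.5966, -0.1668, 0.1015]
wrist_force: [-12.0, -1.2, 5.9]
```

```bash
python3 -m pendant '[[[-6,0,0,0,15],[-10,0,10,0,15],[-10,0,30,0,15],[-25,20,30,-2,15],[-35,35,0,-2,15],[-35,35,0,0,15],[-35,35,0,0,15],[-30,30,0,0,15]]]'; python3 -m pendant '[[[-12,14,0,0,15],[0,0,-10,0,15],[0,0,0,0,15]]]'; python3 -c "
from h import *
blanks(); to(.398,.0035,-2.6,.1015)"
```

```text
time_s: 24.3
eef_pos: [0.4125, -0.0108, 0.1727]
eef_rot: [0.001, 0.721, 0.692, 0.001]
wrist_force: [1.0, 0.4, -1.8]
opening: 0.224
time_s: 24.68
eef_pos: [0.4018, 0.0015, 0.1614]
eef_rot: [0.0, 0.722, 0.692, -0.0]
wrist_force: [0.0, -0.2, -2.0]
opening: 0.225
top [(0.6135, -0.0875, 239), (0.5864, -0.188, 162), (0.4652, 0.2386, 169), (0.4705, 0.1534, 239)]
scene [(0.586, -0.1862, 0.64), (0.6537, -0.1673, 0.49), (0.4383, 0.0022, 0.68), (0.4639, 0.0865, 0.87), (0.4712, 0.1522, 0.83), (0.6429, 0.1536, 0.64), (0.4693, 0.2372, 0.64)]
t 24.82 tcp [0.402  0.0014 0.1618] yaw -2.4 | need mm [ -4.    2.1 -60.3] deg -0.2
```

```bash
python3 -m pendant '[[[-4,2,-20,0,15],[0,0,-20,0,15],[0,0,-14,0,15],[0,0,-6,0,15],[0,0,0,0,15],[8,-0.4,0,0,15],[8,-0.4,0,0,15],[8,-0.4,0,0,15]]]'; python3 -m pendant '[[[8,-0.4,0,0,15],[8,-0.4,0,0,15],[8,-0.4,0,0,15],[8,-0.4,0,0,15],[8,-0.4,0,0,15],[8,-0.4,0,0,15],[8,-0.4,0,0,15],[8,-0.4,0,0,15]]]';python3 -m pendant '[[[8,-0.4,0,0,15],[8,-0.4,0,0,15],[8,-0.4,0,0,15],[8,-0.4,0,0,15],[8,-0.4,0,0,15],[8,-0.4,0,0,15],[8,-0.4,0,0,15],[8,-0.4,0,0,15]]]';python3 -c "
from h import *
blanks(); to(.580,-.0048,-2.6,.1015)"
```

```text
time_s: 25.82
eef_pos: [0.4211, 0.003, 0.1018]
eef_rot: [-0.001, 0.721, 0.693, -0.001]
wrist_force: [-3.9, 0.1, 1.0]
opening: 0.228
time_s: 26.82
eef_pos: [0.4858, -0.0003, 0.1017]
eef_rot: [0.0, 0.721, 0.692, 0.0]
wrist_force: [-1.5, -0.9, -1.3]
opening: 0.227
time_s: 27.82
eef_pos: [0.5498, -0.0035, 0.1018]
eef_rot: [-0.0, 0.721, 0.693, -0.0]
wrist_force: [-2.6, 0.6, -1.7]
opening: 0.224
top [(0.6134, -0.0879, 232), (0.5862, -0.1879, 163), (0.4652, 0.2386, 169)]
scene [(0.5862, -0.1869, 0.86), (0.6139, -0.0866, 0.76), (0.5811, -0.0052, 0.67), (0.4631, 0.0849, 0.39), (0.4703, 0.152, 0.81), (0.4653, 0.2363, 0.74)]
t 27.98 tcp [ 0.5504 -0.0036  0.102 ] yaw -2.3 | need mm [29.6 -1.2 -0.5] deg -0.3
```

```bash
python3 -m pendant '[[[7,-0.4,0,0,15],[7,-0.4,0,0,15],[7,-0.3,0,0,15],[5,0,0,0,15],[2,0,0,0,15],[0,0,0,0,15]]]';for i in 1; do python3 -m pendant '[[[1,0,0,0,15],[0,0,0,0,15]]]';python3 -m pendant '[[[1,0,0,0,15],[0,0,0,0,15]]]'; python3 -m pendant '[[[1,0,0,0,15],[0,0,0,0,15]]]'; python3 -m pendant '[[[1,0,0,0,15],[0,0,0,0,15]]]'; done | grep -E "pos|force"
```

```text
time_s: 28.72
eef_pos: [0.5775, -0.0046, 0.1018]
eef_rot: [0.0, 0.721, 0.692, 0.0]
wrist_force: [-1.7, 0.1, -2.0]
opening: 0.227
eef_pos: [0.5782, -0.0046, 0.1018]
wrist_force: [-2.2, -0.3, -0.4]
eef_pos: [0.5794, -0.0046, 0.1018]
wrist_force: [-3.1, -0.3, -1.8]
eef_pos: [0.5804, -0.0045, 0.1018]
wrist_force: [-2.0, -0.4, -1.8]
eef_pos: [0.5808, -0.0046, 0.1017]
wrist_force: [-5.2, 0.7, 0.6]
```

```bash
for i in 1; do python3 -m pendant '[[[1,0,0,0,15],[0,0,0,0,15]]]';python3 -m pendant '[[[1,0,0,0,15],[0,0,0,0,15]]]'; python3 -m pendant '[[[1,0,0,0,15],[0,0,0,0,15]]]'; done | grep -E "pos|force"
```

```text
eef_pos: [0.5812, -0.0045, 0.1016]
wrist_force: [-7.1, -0.0, 2.8]
eef_pos: [0.5815, -0.0045, 0.1015]
wrist_force: [-9.1, -0.6, 3.6]
eef_pos: [0.5818, -0.0044, 0.1014]
wrist_force: [-12.3, -0.5, 5.5]
```

```bash
python3 -m pendant '[[[-6,0,0,0,15],[-10,0,10,0,15],[-10,0,30,0,15],[-25,15,25,-1.5,15],[-35,25,0,0,15],[-35,25,0,0,15],[-28,20,0,0,15],[-10,7,0,0,15]]]'; python3 -m pendant '[[[0,0,-25,0,15],[0,0,-15,0,15],[0,0,0,0,15]]]'; python3 -c "
from h import *
blanks(); to(.4225,.0875,-4,.1015)"
```

```text
time_s: 31.48
eef_pos: [0.4245, 0.0883, 0.1676]
eef_rot: [0.001, 0.73, 0.683, 0.001]
wrist_force: [-0.3, 0.4, -1.9]
opening: 0.229
time_s: 31.85
eef_pos: [0.4248, 0.0871, 0.1259]
eef_rot: [-0.001, 0.731, 0.683, -0.001]
wrist_force: [0.1, -0.3, -2.4]
opening: 0.225
top [(0.6117, -0.0072, 239), (0.6138, -0.0872, 243), (0.5864, -0.1881, 161), (0.4662, 0.2463, 86)]
scene [(0.584, -0.1863, 0.79), (0.6127, -0.087, 0.79), (0.6047, -0.0041, 0.66), (0.4649, 0.0886, 0.82), (0.4672, 0.1509, 0.62), (0.4663, 0.2356, 0.84)]
t 32.0 tcp [0.4261 0.0872 0.1274] yaw -3.9 | need mm [ -3.6   0.3 -25.9] deg -0.1
```

```bash
python3 -m pendant '[[[-2,0,-14,0,15],[0,0,-9,0,15],[0,0,-3,0,15],[0,0,0,0,15],[8,-0.55,0,0,15],[8,-0.55,0,0,15],[8,-0.55,0,0,15],[8,-0.55,0,0,15]]]'; python3 -m pendant '[[[8,-0.55,0,0,15],[8,-0.55,0,0,15],[8,-0.55,0,0,15],[8,-0.55,0,0,15],[8,-0.55,0,0,15],[8,-0.55,0,0,15],[8,-0.55,0,0,15],[8,-0.55,0,0,15]]]';python3 -m pendant '[[[8,-0.55,0,0,15],[8,-0.55,0,0,15],[8,-0.55,0,0,15],[8,-0.55,0,0,15],[8,-0.55,0,0,15],[8,-0.55,0,0,15]]]';python3 -c "
from h import *
blanks(); to(.588,.0759,-4,.1015)"
```

```text
time_s: 33.0
eef_pos: [0.4553, 0.0852, 0.1007]
eef_rot: [-0.0, 0.73, 0.683, -0.0]
wrist_force: [-4.0, -0.2, 0.8]
opening: 0.227
time_s: 34.0
eef_pos: [0.5198, 0.0808, 0.1008]
eef_rot: [0.0, 0.73, 0.683, 0.0]
wrist_force: [-3.1, 0.1, -1.1]
opening: 0.228
time_s: 34.75
eef_pos: [0.5677, 0.0775, 0.1008]
eef_rot: [-0.0, 0.73, 0.683, -0.0]
wrist_force: [-3.4, 0.5, -1.9]
opening: 0.229
top [(0.6116, -0.007, 239), (0.6137, -0.0875, 238), (0.5863, -0.1879, 161)]
scene [(0.584, -0.1873, 0.89), (0.6129, -0.0864, 0.75), (0.6092, -0.006, 0.82), (0.5989, 0.0747, 0.67), (0.467, 0.2363, 0.72)]
t 34.9 tcp [0.5685 0.0774 0.1011] yaw -3.9 | need mm [19.5 -1.5  0.4] deg -0.1
```

```bash
python3 -m pendant '[[[7,-0.5,0.5,0,15],[6,-0.5,0,0,15],[4,-0.3,0,0,15],[0,0,0,0,15]]]';for i in 1; do python3 -m pendant '[[[1,0,0,0,15],[0,0,0,0,15]]]';python3 -m pendant '[[[1,0,0,0,15],[0,0,0,0,15]]]'; python3 -m pendant '[[[1,0,0,0,15],[0,0,0,0,15]]]'; python3 -m pendant '[[[1,0,0,0,15],[0,0,0,0,15]]]'; done | grep -E "pos|force"
```

```text
time_s: 35.4
eef_pos: [0.5848, 0.0761, 0.1013]
eef_rot: [0.0, 0.73, 0.683, 0.0]
wrist_force: [-1.3, -1.2, -3.2]
opening: 0.225
eef_pos: [0.5851, 0.0762, 0.1013]
wrist_force: [-1.7, -1.2, -2.8]
eef_pos: [0.5861, 0.0762, 0.1013]
wrist_force: [-3.1, 0.1, -1.2]
eef_pos: [0.5874, 0.0763, 0.1013]
wrist_force: [-1.7, 0.2, -1.1]
eef_pos: [0.5884, 0.0762, 0.1013]
wrist_force: [-2.7, -0.1, -1.6]
```

```bash
for i in 1; do python3 -m pendant '[[[1,0,0,0,15],[0,0,0,0,15]]]';python3 -m pendant '[[[1,0,0,0,15],[0,0,0,0,15]]]'; python3 -m pendant '[[[1,0,0,0,15],[0,0,0,0,15]]]'; python3 -m pendant '[[[1,0,0,0,15],[0,0,0,0,15]]]';  done | grep -E "pos|force"
```

```text
eef_pos: [0.5891, 0.0762, 0.1013]
wrist_force: [-2.8, -0.3, -0.4]
eef_pos: [0.5894, 0.0763, 0.1012]
wrist_force: [-5.6, 0.4, 1.2]
eef_pos: [0.5898, 0.0763, 0.101]
wrist_force: [-7.7, -0.0, 3.4]
eef_pos: [0.5901, 0.0763, 0.1009]
wrist_force: [-9.8, -0.9, 3.8]
```

```bash
python3 -m pendant '[[[-6,0,0,0,15],[-10,0,10,0,15],[-10,0,30,0,15],[-25,12,25,4.4,15],[-35,20,0,0,15],[-35,20,0,0,15],[-30,18,0,0,15],[-12,7,0,0,15]]]'; python3 -m pendant '[[[0,0,-25,0,15],[0,0,-15,0,15],[0,0,0,0,15]]]'; python3 -c "
from h import *
blanks(); to(.4255,.153,0.5,.1015)"
```

```text
time_s: 38.4
eef_pos: [0.4283, 0.154, 0.1672]
eef_rot: [0.001, 0.703, 0.711, 0.001]
wrist_force: [0.5, 0.0, -1.9]
opening: 0.225
time_s: 38.78
eef_pos: [0.4288, 0.1529, 0.1254]
eef_rot: [-0.001, 0.704, 0.71, -0.001]
wrist_force: [-0.5, -0.2, -2.4]
opening: 0.227
top [(0.6171, 0.0734, 162), (0.6117, -0.007, 239), (0.6137, -0.0872, 241), (0.5863, -0.1882, 161), (0.4569, 0.2427, 71)]
scene [(0.5875, -0.1878, 0.89), (0.6129, -0.0876, 0.76), (0.6121, -0.0059, 0.57), (0.6177, 0.0742, 0.58), (0.4702, 0.152, 0.71)]
t 38.92 tcp [0.4301 0.153  0.1269] yaw 0.5 | need mm [ -4.6  -0.  -25.4] deg -0.0
```

```bash
python3 -m pendant '[[[-4,0,-14,0,15],[0,0,-8,0,15],[0,0,-3,0,15],[0,0,0,0,15],[8,0,0,0,15],[8,0,0,0,15],[8,0,0,0,15],[8,0,0,0,15]]]'; python3 -m pendant '[[[8,0,0,0,15],[8,0,0,0,15],[8,0,0,0,15],[8,0,0,0,15],[8,0,0,0,15],[8,0,0,0,15],[8,0,0,0,15],[8,0,0,0,15]]]';python3 -m pendant '[[[8,0,0,0,15],[8,0,0,0,15],[8,0,0,0,15],[8,0,0,0,15],[0,0,0,0,15]]]';python3 -c "
from h import *
blanks(); to(.576,.1535,.5,.1015)"
```

```text
time_s: 39.92
eef_pos: [0.4572, 0.1532, 0.1011]
eef_rot: [-0.001, 0.704, 0.711, -0.001]
wrist_force: [-4.3, 0.1, 1.1]
opening: 0.227
time_s: 40.92
eef_pos: [0.5218, 0.1532, 0.1012]
eef_rot: [0.0, 0.704, 0.711, 0.0]
wrist_force: [-2.2, -0.8, -1.6]
opening: 0.22
time_s: 41.55
eef_pos: [0.5545, 0.1532, 0.1016]
eef_rot: [0.001, 0.704, 0.71, 0.001]
wrist_force: [0.1, -1.0, -2.1]
opening: 0.229
top [(0.6172, 0.0731, 159), (0.6117, -0.0072, 237), (0.6136, -0.0875, 237), (0.5862, -0.1878, 164)]
scene [(0.5872, -0.1867, 0.84), (0.6122, -0.0873, 0.91), (0.6107, -0.0077, 0.61), (0.6164, 0.0699, 0.65), (0.5845, 0.1511, 0.79)]
t 41.7 tcp [0.5537 0.1532 0.1016] yaw 0.6 | need mm [22.3  0.3 -0.1] deg -0.1
```

```bash
python3 -m pendant '[[[7,0.1,0,0,15],[7,0.1,0,0,15],[5,0.1,0,0,15],[2,0,0,0,15],[0,0,0,0,15]]]';for i in 1; do python3 -m pendant '[[[1,0,0,0,15],[0,0,0,0,15]]]';python3 -m pendant '[[[1,0,0,0,15],[0,0,0,0,15]]]'; python3 -m pendant '[[[1,0,0,0,15],[0,0,0,0,15]]]'; python3 -m pendant '[[[1,0,0,0,15],[0,0,0,0,15]]]'; done | grep -E "pos|force"
```

```text
time_s: 42.32
eef_pos: [0.5744, 0.1535, 0.1012]
eef_rot: [0.0, 0.704, 0.711, 0.0]
wrist_force: [-2.8, 1.7, -0.6]
opening: 0.225
eef_pos: [0.5751, 0.1535, 0.1012]
wrist_force: [-3.5, -0.7, -0.9]
eef_pos: [0.576, 0.1535, 0.1012]
wrist_force: [-4.1, 0.5, 0.1]
eef_pos: [0.5763, 0.1536, 0.1011]
wrist_force: [-5.9, -0.4, 2.4]
eef_pos: [0.5766, 0.1536, 0.1009]
wrist_force: [-9.0, 0.1, 4.3]
```

```bash
python3 -m pendant '[[[1,0,0,0,15],[0,0,0,0,15]]]' | grep -E "pos|force"; python3 -m pendant '[[[-6,0,0,0,15],[-10,0,10,0,15],[-10,0,30,0,15],[-25,12,25,-2,15],[-35,25,0,0,15],[-35,25,0,0,15],[-24,18,0,0,15],[-5,5,0,0,15]]]'; python3 -m pendant '[[[0,0,-25,0,15],[0,0,-15,0,15],[0,0,0,0,15]]]'; python3 -c "
from h import *
blanks(); to(.427,.2385,-1.4,.1015)"
```

```text
eef_pos: [0.5769, 0.1536, 0.1009]
wrist_force: [-10.0, -0.8, 5.5]
time_s: 44.58
eef_pos: [0.4285, 0.2395, 0.1673]
eef_rot: [0.001, 0.715, 0.699, 0.001]
wrist_force: [0.8, -0.9, -2.7]
opening: 0.231
time_s: 44.95
eef_pos: [0.4289, 0.2379, 0.1253]
eef_rot: [-0.0, 0.716, 0.698, -0.001]
wrist_force: [0.1, -1.1, -1.6]
opening: 0.229
top [(0.6069, 0.1524, 239), (0.6173, 0.0734, 160), (0.6118, -0.0072, 239), (0.6136, -0.0875, 239), (0.5862, -0.1879, 163)]
scene [(0.5851, -0.1869, 0.79), (0.6119, -0.0842, 0.68), (0.6099, -0.0055, 0.84), (0.6194, 0.0757, 0.53), (0.6087, 0.1494, 0.75), (0.4679, 0.2359, 0.67)]
t 45.1 tcp [0.4301 0.2384 0.127 ] yaw -1.5 | need mm [ -3.1   0.1 -25.5] deg 0.1
```

```bash
python3 -m pendant '[[[-3,0,-14,0,15],[0,0,-8,0,15],[0,0,-3,0,15],[0,0,0,0,15],[8,-0.2,0,0,15],[8,-0.2,0,0,15],[8,-0.2,0,0,15],[8,-0.2,0,0,15]]]'; python3 -m pendant '[[[8,-0.2,0,0,15],[8,-0.2,0,0,15],[8,-0.2,0,0,15],[8,-0.2,0,0,15],[8,-0.2,0,0,15],[8,-0.2,0,0,15],[8,-0.2,0,0,15],[8,-0.2,0,0,15]]]';python3 -m pendant '[[[8,-0.2,0,0,15],[8,-0.2,0,0,15],[8,-0.2,0,0,15],[8,-0.2,0,0,15],[8,-0.2,0,0,15],[0,0,0,0,15]]]';python3 -c "
from h import *
blanks(); to(.584,.2345,-1.4,.1015)"
```

```text
time_s: 46.1
eef_pos: [0.4584, 0.2376, 0.1012]
eef_rot: [-0.0, 0.716, 0.698, -0.0]
wrist_force: [-4.1, 0.4, -0.1]
opening: 0.227
time_s: 47.1
eef_pos: [0.5228, 0.2361, 0.1013]
eef_rot: [0.0, 0.716, 0.698, 0.0]
wrist_force: [-3.3, -0.0, -0.5]
opening: 0.229
time_s: 47.85
eef_pos: [0.5636, 0.235, 0.1014]
eef_rot: [0.001, 0.716, 0.698, 0.001]
wrist_force: [0.3, 0.3, -2.7]
opening: 0.227
top [(0.6069, 0.1526, 234), (0.6171, 0.0734, 163), (0.6117, -0.007, 240), (0.6135, -0.0874, 236), (0.5863, -0.1881, 161)]
scene [(0.5864, -0.1856, 0.93), (0.6116, -0.0833, 0.88), (0.6073, -0.0056, 0.88), (0.619, 0.0752, 0.78), (0.6074, 0.1508, 0.75), (0.5941, 0.2292, 0.7)]
t 48.0 tcp [0.5627 0.2351 0.1014] yaw -1.4 | need mm [21.3 -0.6  0.1] deg 0.0
```

```bash
python3 -m pendant '[[[7,-0.3,0,0,15],[7,-0.3,0,0,15],[5,-0.1,0,0,15],[1,0,0,0,15],[0,0,0,0,15]]]';for i in 1; do python3 -m pendant '[[[1,0,0,0,15],[0,0,0,0,15]]]';python3 -m pendant '[[[1,0,0,0,15],[0,0,0,0,15]]]'; python3 -m pendant '[[[1,0,0,0,15],[0,0,0,0,15]]]'; python3 -m pendant '[[[1,0,0,0,15],[0,0,0,0,15]]]'; done | grep -E "pos|force"
```

```text
time_s: 48.62
eef_pos: [0.5825, 0.2343, 0.1012]
eef_rot: [0.0, 0.716, 0.698, 0.0]
wrist_force: [0.6, -0.3, -2.8]
opening: 0.229
eef_pos: [0.583, 0.2344, 0.1012]
wrist_force: [-1.8, -1.1, -2.6]
eef_pos: [0.5838, 0.2345, 0.1012]
wrist_force: [-3.0, -0.1, -1.2]
eef_pos: [0.5842, 0.2345, 0.1011]
wrist_force: [-5.7, 0.3, 0.2]
eef_pos: [0.5845, 0.2345, 0.1009]
wrist_force: [-7.8, -0.1, 1.5]
```

```bash
python3 -m pendant '[[[1,0,0,0,15],[0,0,0,0,15]]]' | grep -E "pos|force"; python3 -m pendant '[[[-6,0,0,0,15],[-10,0,10,0,15],[-10,-10,30,0,15],[0,-40,25,6,15],[0,-55,0,6,15],[0,-55,0,6,15],[0,-55,0,6,15],[0,-55,0,6,15]]]'; python3 -m pendant '[[[0,-55,0,6,15],[0,-50,0,6,15],[0,-40,0,5,15],[0,-25,0,0,15],[0,-10,0,0,15],[0,0,-20,0,15],[0,0,-10,0,15],[0,0,0,0,15]]]'; python3 -c "
from h import *
blanks(); to(.558,-.216,45,.1015)"
```

```text
eef_pos: [0.5848, 0.2346, 0.1009]
wrist_force: [-10.3, -0.6, 4.3]
time_s: 50.88
eef_pos: [0.5617, -0.0375, 0.1678]
eef_rot: [0.002, 0.509, 0.861, 0.0]
wrist_force: [1.3, 0.6, -1.7]
opening: 0.23
time_s: 51.88
eef_pos: [0.5602, -0.2136, 0.1341]
eef_rot: [-0.002, 0.378, 0.926, 0.0]
wrist_force: [-0.0, 0.2, -1.9]
opening: 0.23
top [(0.6116, 0.2332, 164), (0.6069, 0.1527, 237), (0.6171, 0.0734, 163), (0.6115, -0.0072, 240), (0.6145, -0.0854, 211)]
scene [(0.4709, -0.3742, 0.62), (0.5886, -0.1847, 0.84), (0.6125, -0.0849, 0.55), (0.6077, -0.0057, 0.85), (0.6419, 0.0704, 0.18), (0.6179, 0.0739, 0.48), (0.6076, 0.151, 0.84), (0.611, 0.2306, 0.47)]
t 52.02 tcp [ 0.5616 -0.215   0.1365] yaw 45.6 | need mm [ -3.6  -1.  -35. ] deg -0.6
```

```bash
python3 -m pendant '[[[-3,-1,-16,0,15],[0,0,-12,0,15],[0,0,-5,0,15],[0,0,0,0,15],[5,5,0,0,15],[5,5,0,0,15],[5,5,0,0,15],[5,5,0,0,15]]]'; python3 -m pendant '[[[5,5,0,0,15],[3,3,0,0,15],[0,0,0,0,15]]]'; python3 -c "
from h import *
blanks(); to(.587,-.187,45,.1015)"
```

```text
time_s: 53.02
eef_pos: [0.5786, -0.1966, 0.1036]
eef_rot: [0.0, 0.378, 0.926, -0.0]
wrist_force: [-2.2, -2.7, -0.7]
opening: 0.225
time_s: 53.4
eef_pos: [0.5868, -0.1882, 0.1034]
eef_rot: [0.0, 0.378, 0.926, 0.0]
wrist_force: [-0.0, -0.6, -0.8]
opening: 0.23
top [(0.6115, 0.2331, 162), (0.6069, 0.1526, 242), (0.6173, 0.0732, 166), (0.6116, -0.0073, 238)]
scene [(0.6083, -0.1687, 0.89), (0.6146, -0.0857, 0.85), (0.6091, -0.0043, 0.87), (0.6176, 0.0772, 0.65), (0.6062, 0.1514, 0.83), (0.6136, 0.2288, 0.58)]
t 53.55 tcp [ 0.5865 -0.1883  0.1032] yaw 45.5 | need mm [ 0.5  1.3 -1.7] deg -0.5
```

Blank at about (0.606,-0.168). Back off, square up, push straight.

```bash
python3 -m pendant '[[[-8,-8,0,0,15],[-11,-8,0,0,15],[0,0,-1.5,-10,15],[0,0,0,-10,15],[0,0,0,-10,15],[0,0,0,-10,15],[0,0,0,-3.8,15],[0,12,0,0,15]]]'; python3 -m pendant '[[[0,14,0,0,15],[0,10,0,0,15],[0,0,0,0,15],[0,0,0,0,15]]]'; python3 -c "
from h import *
blanks(); to(.568,-.1675,1.7,.1015)"
```

```text
time_s: 54.55
eef_pos: [0.5666, -0.1933, 0.1018]
eef_rot: [-0.0, 0.697, 0.717, 0.0]
wrist_force: [-0.1, 0.2, -2.3]
opening: 0.226
time_s: 55.05
eef_pos: [0.5674, -0.1686, 0.1019]
eef_rot: [0.0, 0.696, 0.718, -0.0]
wrist_force: [1.0, -0.6, -2.8]
opening: 0.226
top [(0.6117, 0.2331, 162), (0.607, 0.1523, 239), (0.6173, 0.0733, 163), (0.6117, -0.0073, 239)]
scene [(0.605, -0.1689, 0.92), (0.6155, -0.0885, 0.55), (0.6075, -0.0055, 0.71), (0.6184, 0.0733, 0.76), (0.6074, 0.1527, 0.6), (0.6116, 0.2301, 0.66)]
t 55.2 tcp [ 0.5673 -0.1689  0.1019] yaw 1.7 | need mm [ 0.7  1.4 -0.4] deg -0.0
```

```bash
python3 -m pendant '[[[0,1.5,0,0,15],[6,0.2,0,0,15],[6,0.2,0,0,15],[6,0.2,0,0,15],[5,0,0,0,15],[3,0,0,0,15],[0,0,0,0,15]]]';for i in 1; do python3 -m pendant '[[[1,0,0,0,15],[0,0,0,0,15]]]';python3 -m pendant '[[[1,0,0,0,15],[0,0,0,0,15]]]'; python3 -m pendant '[[[1,0,0,0,15],[0,0,0,0,15]]]'; python3 -m pendant '[[[1,0,0,0,15],[0,0,0,0,15]]]'; done | grep -E "pos|force"
```

```text
time_s: 56.08
eef_pos: [0.5935, -0.1663, 0.1016]
eef_rot: [-0.0, 0.696, 0.718, 0.0]
wrist_force: [-1.7, 0.4, -2.2]
opening: 0.228
eef_pos: [0.5941, -0.1663, 0.1017]
wrist_force: [-2.9, 0.3, -2.2]
eef_pos: [0.5954, -0.1664, 0.1017]
wrist_force: [-1.8, 0.5, -2.8]
eef_pos: [0.5959, -0.1664, 0.1016]
wrist_force: [-3.4, -0.1, -1.4]
eef_pos: [0.5963, -0.1664, 0.1016]
wrist_force: [-6.8, -0.5, 0.8]
```

```bash
python3 -m pendant '[[[1,0,0,0,15],[1,0,0,0,15],[0,0,0,0,15]]]' | grep -E "pos|force"; python3 -m pendant '[[[-6,0,0,0,15],[-10,0,10,0,15],[-10,0,30,0,15],[-10,-20,30,-8,15],[-10,-40,30,-8,15],[-20,-40,10,-8,15],[-20,-40,0,-7,15],[-20,-40,0,0,15]]]'; python3 -m pendant '[[[-15,-18,0,0,15],[0,-6,0,0,15],[0,0,0,0,15]]]'
python3 - <<'E'
from h import *
blanks(); to(.4752,-.3705,-29.5,.1035)
c=cam("top"); s=cam("scene")
a=cv2.resize(c["img"][145:205,205:435,::-1],None,fx=3.4,fy=3.4,interpolation=cv2.INTER_CUBIC); b=cv2.resize(s["img"][200:360,240:470,::-1],None,fx=2.5,fy=2.5,interpolation=cv2.INTER_CUBIC)
b=cv2.copyMakeBorder(b,0,0,0,a.shape[1]-b.shape[1],0); im=np.vstack([a,b]); print(im.shape); cv2.imwrite("pics/v.png",im)
E
```

```text
eef_pos: [0.597, -0.1664, 0.1014]
wrist_force: [-11.3, -0.3, 3.0]
time_s: 58.45
eef_pos: [0.493, -0.3481, 0.2135]
eef_rot: [0.002, 0.863, 0.505, 0.001]
wrist_force: [0.7, 0.6, -3.2]
opening: 0.23
time_s: 58.82
eef_pos: [0.4787, -0.3706, 0.2125]
eef_rot: [0.001, 0.863, 0.506, 0.0]
wrist_force: [-0.6, -0.1, -1.6]
opening: 0.226
top [(0.6115, 0.233, 161), (0.6068, 0.1526, 238), (0.6172, 0.0734, 164), (0.6117, -0.0073, 239), (0.6133, -0.0872, 238), (0.6234, -0.1664, 168)]
scene [(0.6256, -0.4626, 0.51), (0.6129, -0.0893, 0.64), (0.6093, -0.0064, 0.63), (0.6175, 0.0744, 0.82), (0.6096, 0.1524, 0.8)]
t 58.98 tcp [ 0.4789 -0.3695  0.212 ] yaw -29.2 | need mm [  -3.7   -1.  -108.5] deg -0.3
(604, 782, 3)
```

View pics/v.png

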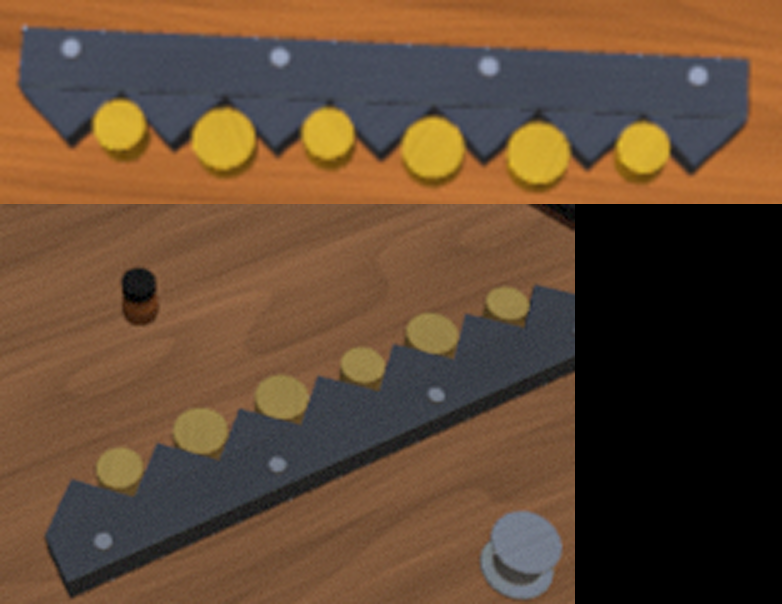

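```bash
python3 -m pendant '[[[-3.5,-1,-10,0,15],[0,0,-25,0,15],[0,0,-25,0,15],[0,0,-25,0,15],[0,0,-12,0,15],[0,0,-6,0,15],[0,0,-2,0,15],[0,0,0,0,15]]]';python3 -m pendant '[[[0,0,-1,0,15],[0,0,0,0,15]]]';python3 -m pendant '[[[0,0,-1,0,15],[0,0,0,0,15]]]'
```

```text
time_s: 60.08
eef_pos: [0.4751, -0.3719, 0.1075]
eef_rot: [0.001, 0.863, 0.506, 0.0]
wrist_force: [0.5, -0.1, -1.3]
opening: 0.225
time_s: 60.32
eef_pos: [0.4749, -0.3716, 0.1062]
eef_rot: [0.0, 0.863, 0.506, 0.0]
wrist_force: [0.2, -0.2, 0.1]
opening: 0.232
time_s: 60.58
eef_pos: [0.4747, -0.3714, 0.1047]
eef_rot: [-0.0, 0.863, 0.506, -0.0]
wrist_force: [-0.9, 0.2, -2.5]
opening: 0.225
```

```bash
python3 -m pendant '[[[0,0,-1,0,15],[0,0,0,0,15]]]' | grep -E "pos|force";python3 -m pendant '[[[0,0,-0.7,0,15],[0,0,0,0,15]]]' | grep -E "pos|force"
```

```text
eef_pos: [0.4747, -0.3714, 0.1037]
wrist_force: [0.3, -0.0, -1.6]
eef_pos: [0.4748, -0.3715, 0.1035]
wrist_force: [-1.4, 0.6, 1.9]
```

```bash
python3 -m pendant '[[[0,0,0,0,22],[0,0,0,0,30],[0,0,0,0,40],[0,0,0,0,60],[0,0,0,0,85],[0,0,0,0,85],[0,0,0,0,85],[0,0,0,0,85]]]'; python3 -m pendant '[[[0,0,20,0,85],[0,0,40,0,85],[0,0,50,0,85],[0,0,40,0,85],[-30,30,0,0,85],[-40,50,0,0,85],[-20,50,0,0,85],[0,40,0,0,85]]]'
python3 - <<'E'
from h import *
blanks()
c=cam("top"); s=cam("scene")
a=cv2.resize(c["img"][225:275,445:505,::-1],(480,400),interpolation=cv2.INTER_CUBIC); b=cv2.resize(s["img"][230:320,130:210,::-1],(320,400),interpolation=cv2.INTER_CUBIC)
cv2.imwrite("pics/end.png",np.hstack([a,b])); save(c,"endfull.png")
E
```

```text
time_s: 62.08
eef_pos: [0.4747, -0.3715, 0.1031]
eef_rot: [-0.0, 0.863, 0.506, 0.0]
wrist_force: [-0.8, -1.0, -0.4]
opening: 0.993
time_s: 63.08
eef_pos: [0.3846, -0.2012, 0.2545]
eef_rot: [0.001, 0.863, 0.505, 0.0]
wrist_force: [0.2, -0.5, 0.2]
opening: 0.997
top [(0.6112, 0.2329, 162), (0.607, 0.1523, 241), (0.6172, 0.0733, 164), (0.6118, -0.0072, 240), (0.6136, -0.0876, 241), (0.6236, -0.1665, 172)]
scene [(0.6255, -0.1676, 0.61), (0.6127, -0.0852, 0.7), (0.609, -0.0083, 0.84), (0.6175, 0.0742, 0.78), (0.6054, 0.1513, 0.56), (0.6124, 0.2294, 0.54)]
```

View pics/end.png

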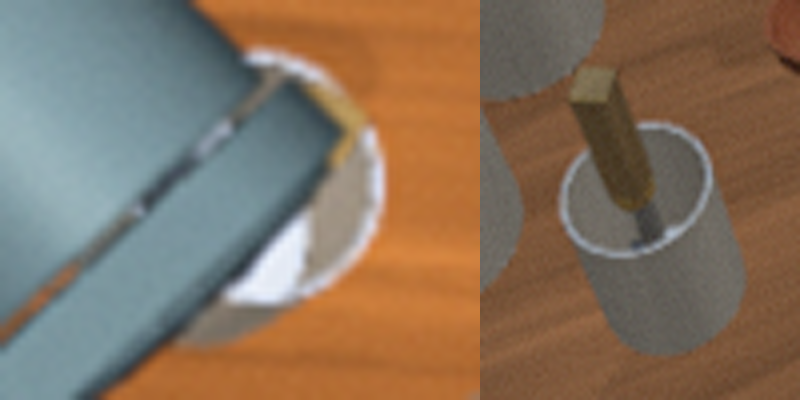

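View pics/endfull.png

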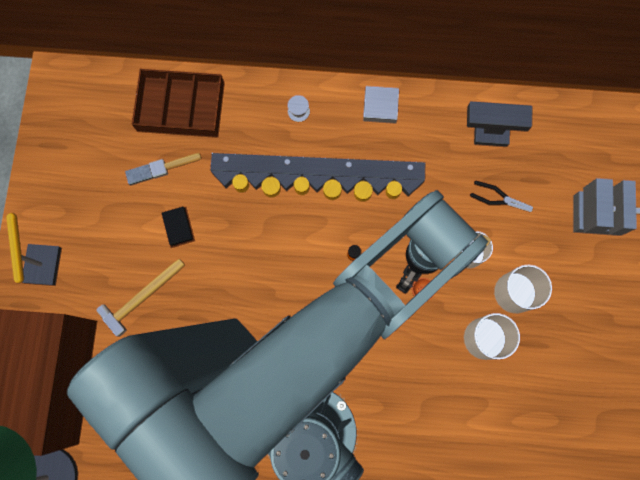

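```bash
python3 -m pendant '[[[0,0,0,0,85],[0,0,0,0,85],[0,0,0,0,85],[0,0,0,0,85]]]' | head -2; python3 -c "
from h import *
blanks(); print(order.hand_in())"
```

```text
time_s: 63.82
eef_pos: [0.3857, -0.2029, 0.2529]
top [(0.6115, 0.2332, 166), (0.6068, 0.1525, 238), (0.617, 0.0734, 165), (0.6115, -0.0072, 240), (0.6133, -0.0873, 242), (0.6239, -0.1665, 170)]
scene [(0.6231, -0.1683, 0.77), (0.6138, -0.0846, 0.81), (0.6098, -0.0043, 0.79), (0.6181, 0.0718, 0.8), (0.6062, 0.1495, 0.54), (0.6141, 0.2302, 0.56)]
the job is handed in; nothing more can be done
None
```

All six blanks (three large, three small) are home, one in each notch, and the pusher is upright again in the smallest can. I handed the job in at about 64 s of the 210 s allowed.

- **Knocked blank:** The small blank in notch 0 was knocked about 4 cm out after I had seated it. I pushed it home again before putting the pusher back.
- **Seating:** Each blank was pushed until the wrist force rose to about 10–12 N with almost no further movement. Sideways force stayed near zero, which fits contact on both faces.
- **Last checks:** The top and scene cameras both show all six blanks in the V notches. Their measured positions lie within about 0.6 mm of evenly spaced straight lines, one for each size. The last scene view shows the pusher standing upright in the can.
- **Disagreements:** The two cameras differ by up to about 4 mm in y, within the detector's stated accuracy. The notches turned out 1–2 mm farther away than first estimated, so I seated by contact force rather than by the estimate.
- **Other items:** The jar, charcoal block, hammer, brush, pliers and other cans look unmoved in the final top picture. The arm partly hides the crucible in that picture; I did not check it separately, though the pusher was planned to pass about 14 mm clear of it.

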